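# Rehang the gate leaf of the shell bay

## Robot

A 6-joint arm with a two-finger parallel gripper is mounted at the origin on the work surface. World frame = base frame: x ahead of the robot, y to its left, z up, the work surface at z = 0. Lengths are in m, angles in rad, forces in N, time in s.
With the tool pointing down it reaches from about 0.35 to 0.975 m from the base axis. Payload 4.9 kg.
Tool frame: the origin (TCP) lies on the mounting face of the last link; the fingertips stand 173 mm ahead of it and the grasp point (between the pads) lies 155 mm ahead of it; z points along the fingers, y is the direction in which the jaws open and shut (so a half turn about z gives the same grasp; the last joint's range is limited). The gripper opens to 85 mm and grips with 20 to 120 N. Pads are 22 mm wide; open, the fingers measure 114 mm over their backs; the gripper's body (76 mm by 85 mm) begins 54 mm behind the grasp point. The pads swing forward as they close: fully open they stand 13 mm farther back than shut.
Start: joints at [-1.277, 0.053, 1.613, -0, 1.476, -0.119], TCP at [0.251, -0.572, 0.405] pointing down, gripper open.
Joint ranges: [-3.01, 3.01], [-1.01, 2.22], [0.06, 2.58], [-1.02, 4.17], [0.09, 2.62], [-3.14, 3.14]. Speed limits (rad/s): [2.57, 2.57, 3.14, 3.14, 3.14, 3.14].

## Interface

Orientations are given as a unit quaternion [w, x, y, z].
In Python, from plant import manip gives the robot as it stands.
- The arm moves only by the tool play_rows, never from a script. Its argument "increments" is a list of rows, each an object with "offset": the shift along the tool's x, y, z in mm, a list of three; "twist": the turn about the tool's z in rad; "grip": the opening, from 0 (shut) to 1 (fully open). In form: [{"offset": [dx, dy, dz], "twist": twist, "grip": grip}, ...]. A call has 1 to 5 rows; each row is the pose to reach, as a shift and turn from the pose commanded when the call began, along the tool's axes at that moment; what a row does not reach only later rows make up. A row lasts 1/12 s, in which the tool goes at most 41.7 mm and 7.16 degrees, less where a joint would pass 70% of its speed; a pose out of reach is approached as far as the arm can. A call with a gripper value outside its range is refused whole. The fingers move at their own pace and stop on an object; the grip force is fixed at half the most. Time passes only in rows, so rows that repeat a pose let the fingers close. It gives the time, the measured TCP pose, the force and the opening at its end, in the units of the state.
- manip.state(): the state, without advancing time (a new reading comes with each control period).
- manip.grab_frame(name): name is "scene" or "top"; returns the picture (480x640x3 uint8, blue, green, red); there is no depth.
- manip.get_calibration(name): a dict with "fx", "fy", "cx", "cy" (pixels), "T" (4x4, takes a point from camera to world coordinates). Camera axes: x right, y down, z forward; pixel columns grow to the right and rows downward; lengths in m; the calibration is good to about 2 mm. A picture is of the moment at which its call begins. get_calibration takes no time and is no camera call.
- manip.job_done(): hands the job in, once; it reports no verdict.
Trained networks look in the newest picture that a camera, given by its name, has taken for a name from the list of things; names that differ only in an ending like _2 or _b are one class to them, and where a whole thing is asked for, a point or a joint stands for the part that bears it (a point fixed in the world has none). Each returns a list of dicts, best first, with "p" (0 to 1); they miss things now and then, are a little off and sometimes report something else, mostly with a low value. They report only what shows in the picture. A call takes as long as a camera call. They do not tell look-alikes from the thing itself.
- manip.boxes_of(query, camera): "xyz" ([x, y, z] in m, in the coordinates of the camera as it stood for that picture, good to about 4 mm: the middle of the surface that is visible of it).
- manip.tip_of(query, camera): "xyz" ([x, y, z] in m, in the coordinates of the camera as it stood for that picture, good to about 4 mm: a listed point, or the origin of a listed thing).
The state is a dict: "time": time; "joint_pos": joint angles; "joint_vel": joint speeds; "joint_efforts": joint torques, N m; "tool_pos": TCP position; "tool_rot": TCP orientation; "contact_force": force on the tool from outside, world axes, zero at the start; "ft_torque": the same for the moment, N m; "gripper_width": opening from 0.0 (shut) to 1.0 (fully open).
Only numpy, scipy, OpenCV 4.12 (cv2) and the standard library are available. Lean on these libraries where they do the work, as an engineer would, in place of code of your own. Each camera call takes 0.05 s, during which the arm holds its last target. There are 200 camera calls.

## Task

The loose gate leaf of the shell bay has been washed and stands in the drain rack. Hang it back on the bay: lower it so that both its sockets go over the two upright pintles together and it rests fully home, feeling your way rather than forcing it (35 N on the pintles is too much); then swing it shut so that the drop latch falls in front of its striker bar. Let go of it, and leave the bowl, the knife and the shells where they are.

Things in the scene. Friction and masses are not known exactly. Their poses are not given: they have to be found in the camera images.
- leaf_mid (a point): centre, half-way up, of the loose gate leaf: upright white plastic board 180 wide (its x), 10 thick (y), 150 mm high (z), 0.28-0.4 kg, in the drain rack. x points from hinge edge to free edge. Its top edge, 75 mm above, is free to pinch from above. Steel straps 12 mm thick overall reach from the sockets to 65 mm from this point.
- socket_low (a point): centre of the lower mouth of the leaf's lower socket, 104 mm from leaf_mid along -x, 60 mm below it (axes as the leaf). Socket: steel tube, bore 10, outside 18, 25 mm long. Fully home, this mouth rests on the lower pintle's eye, 27 mm above the bench, and the board's bottom edge is 12 mm above the bench.
- socket_high (a point): the same point of the upper socket, an equal tube 95 mm straight above the lower one on the same axis.
- striker_tip (a point): end of the leaf's striker bar: steel, 8 mm round, sticking 34 mm out of the free edge, 133 mm above the bottom edge, 228 mm from the socket axis.
- bay: shell bay: open-topped aluminium bin fixed to the bench, 212 mm wide (its x), 230 deep, walls 140 high; origin under the middle of its floor. Its open front, where the leaf belongs, looks along -y. Shut, the leaf's x lies along the bay's x, its mid-plane at y = -130 mm, its back on a rubber strip at the latch post. It opens to the front: clockwise seen from above, past 90 degrees.
- hinge_mark (a point): nominal hinge axis (bay x -105, y -130 mm), 27 mm above the bench: top of the lower pintle's eye (17 mm across, 10 thick). The pintles are adjustable (slotted plate, threaded shanks) and firmly clamped: both together stand up to 5 mm off this mark along the bay's x and up to 4 mm along its y. The hinge post, 24 mm square, 150 high, stands behind (+y).
- hinge_mark_high (a point): the same for the upper pintle, 95 mm above. On each eye stands a pin 8 mm thick, 20 mm tall, its last 5 mm tapering to 5.6 mm (tops 47 and 142 mm above the bench): 1 mm play in the bore. 1 to 2 mm off, the taper pushes the leaf to its place; more, and it lands on the pin tops. The lower socket cannot pass the upper eye: bring the leaf in from the front 25 to 45 mm too high.
- latch (a joint): drop latch: steel arm on a level pivot on top of the latch post (25 mm square, at the front, bay's +x side). 0 = down, where its own weight (50 g) holds it; positive = lifted, rad, up to 1.2. The striker, swinging in from the front, lifts its sloping nose and passes under it; the nose then falls in front of it. The leaf must be hung at least 30 degrees open to clear it.
- latch_seat (a point): middle of the place where the striker bar rests when latched, between latch post and latch nose, 145 mm above the bench. The arm above it is 8 mm wide and reaches 43 mm to the front and up to 162 mm above the bench. The free end of the hung leaf may sag 4 mm.
- rack: drain rack fixed to the bench: grey foot 170 x 130 x 8 mm with steel rods 74 mm high. The leaf stands on the foot in the middle slot, 18 mm wide, along the rack's x, between two pairs of rods 90 mm apart. Origin under its centre.
- bowl: terracotta bowl, 104 mm across, 52 mm high, loose on the bench to the right of the rack; origin under its centre. Leave it.
- knife: oyster knife with wooden handle, about 195 mm long, loose on the dark board (20 mm thick) at the far edge of the bench; origin under it near the ferrule. Leave it.
- shell_board: pearl-oyster shell, about 125 mm across, 25 mm high, loose on the same dark board; origin under its centre. Leave it.
- shell_bay: pearl-oyster shell, about 108 mm across, 25 mm high, loose on the floor of the shell bay; origin under its centre. Leave it.
There are look-alikes about, which are no part of the job. What is meant by the part that bears leaf_mid is not purple or red, and is the larger of those in its own colour.

How it is judged:
By the outcome, as a careful person would: the job done as asked, in the order asked, and still so for the second after the job is handed in, with the robot touching nothing.
It also fails if it takes over 64 s, if anything falls off the work surface, if the arm or the gripper's body presses on something with over 40 N, if the wrist force passes 120 N, or if a joint passes its speed limit or range.

## Working session

There is one attempt and no reset: what is moved stays moved. The work goes in short steps, Python scripts to look and compute and a tool call to move; the robot and the scene stay as the last step left them, time stands still between calls to the robot, and variables do not carry over. Pictures are saved under pics/ and viewed, about 8 in all and at most 12, crops included, and the job is handed in when it is done.

Besides the shell and the picture viewer there is one more tool, called after "Call:" as name([rows], argument=value, ...), one row to a line, values as JSON. play_rows: Moves the arm, as the interface text tells. Its arguments: {"type":"object","properties":{"increments":{"type":"array"}},"required":["increments"]}

```bash
ls; mkdir -p pics; python3 - <<'E'
from plant import manip
import cv2,numpy as np
s=manip.state();print({k:np.round(v,3).tolist() for k,v in s.items()})
for c in("scene","top"):
    cv2.imwrite(f"pics/{c}0.png",manip.grab_frame(c))
    K=manip.get_calibration(c);T=np.array(K["T"]);print(c,K["fx"],np.round(T,3).tolist())
    for q in("leaf_mid","socket_low","socket_high","striker_tip","bay","hinge_mark","hinge_mark_high","latch_seat","rack"):
        r=manip.tip_of(q,c)
        print(q,[(round(d["p"],2),np.round(T[:3,:3]@d["xyz"]+T[:3,3],3).tolist()) for d in r[:4]])
print(manip.state()["time"])
E
```

```text
pics
{'time': 0.0, 'joint_pos': [-1.277, 0.053, 1.614, -0.0, 1.476, -0.119], 'joint_vel': [-0.0, -0.0, -0.0, -0.0, -0.0, -0.0], 'joint_efforts': [-0.001, -39.368, -37.018, -0.0, 0.007, -0.0], 'tool_pos': [0.251, -0.572, 0.403], 'tool_rot': [-0.001, 0.979, 0.205, -0.0], 'contact_force': [-0.651, 0.35, -0.724], 'ft_torque': [-0.009, 0.049, 0.029], 'gripper_width': 0.996}
scene 441.71143671225593 [[0.029, 0.758, -0.652, 1.44], [0.999, -0.013, 0.029, -0.202], [0.013, -0.652, -0.758, 1.185], [0.0, 0.0, 0.0, 1.0]]
leaf_mid [(0.88, [0.309, 0.178, 0.055]), (0.86, [0.565, -0.314, 0.081]), (0.62, [0.306, -0.572, 0.078]), (0.57, [0.334, -0.258, 0.052])]
socket_low [(0.85, [0.352, 0.238, 0.012]), (0.84, [0.464, -0.335, 0.024]), (0.76, [0.33, -0.671, 0.015]), (0.68, [0.582, 0.225, -0.001])]
socket_high [(0.97, [0.259, -0.294, 0.087]), (0.94, [0.35, 0.24, 0.08]), (0.87, [0.329, -0.672, 0.106]), (0.67, [0.462, -0.337, 0.114])]
striker_tip [(0.8, [0.254, 0.096, 0.096]), (0.76, [0.685, -0.287, 0.138]), (0.63, [0.415, -0.215, 0.102]), (0.61, [0.274, -0.442, 0.13])]
bay [(0.83, [0.582, 0.226, -0.003])]
[... 429 characters left out ...]
0.258, 0.061]), (0.58, [0.562, -0.313, 0.084])]
socket_low [(0.95, [0.347, 0.238, 0.012]), (0.84, [0.461, -0.34, 0.026]), (0.74, [0.328, -0.672, 0.014]), (0.63, [0.467, 0.096, 0.029])]
socket_high [(0.83, [0.323, -0.673, 0.105]), (0.8, [0.35, 0.237, 0.084]), (0.79, [0.462, -0.337, 0.12]), (0.69, [0.257, -0.29, 0.085])]
striker_tip [(0.91, [0.678, -0.284, 0.139]), (0.84, [0.412, -0.219, 0.106]), (0.81, [0.276, -0.448, 0.13]), (0.63, [0.248, 0.099, 0.103])]
bay [(0.69, [0.581, 0.222, 0.002])]
hinge_mark [(0.94, [0.47, 0.097, 0.027])]
hinge_mark_high [(0.74, [0.465, 0.1, 0.125])]
latch_seat [(0.97, [0.681, 0.085, 0.143])]
rack [(0.74, [0.539, -0.498, 0.001]), (0.61, [0.558, -0.313, 0.002])]
1.0
```

View pics/scene0.png

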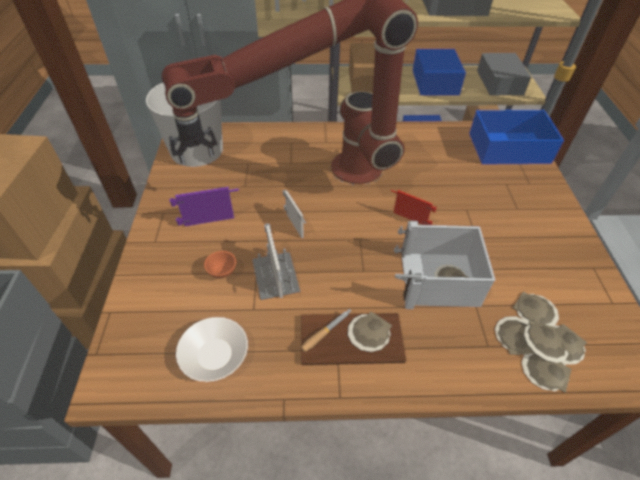

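View pics/top0.png

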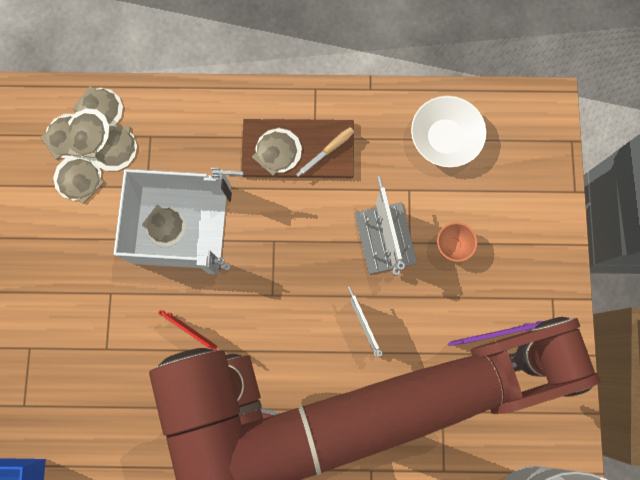

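The scene picture shows the large white leaf in the rack (about px 275,262), the bay at (445,265) with hinge posts at its left edge, and the smaller white, purple and red look-alikes. The detections agree with this: leaf_mid is about (0.563, -0.314, 0.083), at yaw about 13°.

```bash
cat > h.py <<'E'
from plant import manip
import cv2,numpy as np
def st(p=True):
    s=manip.state();q=s["tool_rot"];psi=2*np.arctan2(q[2],q[1])
    if p: print("t",round(s["time"],2),"tcp",np.round(np.array(s["tool_pos"])*1e3,1),"psi",round(np.degrees(psi),2),"q",np.round(q,4),"F",np.round(s["contact_force"],1),"M",np.round(s["ft_torque"],2),"g",round(s["gripper_width"],3),"j",np.round(s["joint_pos"],2))
    return s,psi
def to(x,y,z,deg):   # world mm target -> increments
    s,psi=st();d=np.array([x,y,z])-np.array(s["tool_pos"])*1e3
    c,n=np.cos(psi),np.sin(psi)
    print("offset",np.round([d[0]*c+d[1]*n,d[0]*n-d[1]*c,-d[2]],1),"twist",round(psi-np.radians(deg),4))
def pts(qs,n=3,near=None,r=.06):
    for c in("scene","top"):
        T=np.array(manip.get_calibration(c)["T"]);A={q:[] for q in qs}
        for _ in range(n):
            manip.grab_frame(c)
            for q in qs:
                for d in manip.tip_of(q,c):
                    w=T[:3,:3]@d["xyz"]+T[:3,3]
                    if np.linalg.norm(w-near[q])<r: A[q].append(w);break
        for q in qs:
            if A[q]: print(c,q,len(A[q]),np.round(np.mean(A[q],0)*1e3,1),"sd",np.round(np.std(A[q],0)*1e3,1))
def proj(c,p):
    K=manip.get_calibration(c);T=np.linalg.inv(np.array(K["T"]));v=T[:3,:3]@p+T[:3,3]
    return K["fx"]*v[0]/v[2]+K["cx"],K["fy"]*v[1]/v[2]+K["cy"]
E
```

Call:
play_rows([
  {"offset": [200, -57, 0], "twist": 0, "grip": 1},
  {"offset": [200, -57, 0], "twist": 0, "grip": 1},
  {"offset": [200, -57, 0], "twist": 0, "grip": 1},
  {"offset": [200, -57, 0], "twist": 0, "grip": 1},
  {"offset": [200, -57, 0], "twist": 0, "grip": 1},
])

```text
time: 1.42
tool_pos: [0.4122, -0.4386, 0.4049]
tool_rot: [0.0, 0.979, 0.205, 0.0]
contact_force: [0.3, -1.3, -0.1]
gripper_width: 0.998
```

Call:
play_rows([
  {"offset": [189, -54, 0], "twist": 0.178, "grip": 1},
  {"offset": [189, -54, 0], "twist": 0.178, "grip": 1},
  {"offset": [189, -54, 0], "twist": 0.178, "grip": 1},
  {"offset": [189, -54, 0], "twist": 0.178, "grip": 1},
  {"offset": [189, -54, 0], "twist": 0.178, "grip": 1},
])

```text
time: 1.83
tool_pos: [0.5644, -0.3124, 0.4049]
tool_rot: [-0.0, 0.993, 0.118, 0.0]
contact_force: [0.5, -0.3, 0.4]
gripper_width: 0.999
```

```bash
python3 - <<'E'
from h import *
near={"leaf_mid":[.563,-.314,.083],"socket_high":[.462,-.337,.118],"socket_low":[.462,-.337,.025],"striker_tip":[.681,-.286,.139],"hinge_mark":[.468,.098,.027],"hinge_mark_high":[.468,.1,.122],"latch_seat":[.681,.085,.144],"bay":[.581,.223,0]}
pts(list(near),2,near)
to(563,-314,297,13.2)
E
```

```text
scene leaf_mid 2 [ 567.5 -314.8   81.1] sd [1.7 0.4 0.3]
scene socket_high 2 [ 464.8 -336.4  114.3] sd [0.3 0.8 2.8]
scene socket_low 2 [ 464.3 -335.8   21.7] sd [0.1 0.5 1.6]
scene striker_tip 2 [ 682.  -288.1  137.4] sd [1.1 0.1 0.5]
scene hinge_mark 2 [468.3 100.2  26.8] sd [0.7 0.2 0.6]
scene hinge_mark_high 1 [468.1 100.8 121.6] sd [0. 0. 0.]
scene latch_seat 2 [683.8  84.8 142.5] sd [0.9 0.9 0.5]
scene bay 2 [579.9 221.6  -0.9] sd [1.1 1.  0.7]
top leaf_mid 2 [ 563.6 -314.4   82.1] sd [1.3 1.9 1.8]
top socket_high 2 [ 459.8 -337.7  118.7] sd [1.  0.2 2.8]
top socket_low 2 [ 460.9 -338.2   26.2] sd [1.1 0.8 0.5]
top hinge_mark 1 [467.6  94.2  29.3] sd [0. 0. 0.]
top hinge_mark_high 2 [464.9  97.9 122.9] sd [0.4 0.5 0.2]
top latch_seat 2 [682.9  86.8 143.1] sd [1.6 0.3 1.8]
top bay 2 [5.799e+02 2.212e+02 4.000e-01] sd [0.5 1.3 1.1]
t 3.63 tcp [ 562.5 -314.8  404.7] psi 13.45 q [0.     0.9931 0.1171 0.    ] F [-0.1 -0.6 -0.1] M [ 0.04 -0.    0.01] g 1.003 j [-0.63  0.1   1.56  0.    1.48  0.71]
offset [  0.6  -0.6 107.7] twist 0.0044
```

Call:
play_rows([
  {"offset": [1, 0, 40], "twist": 0, "grip": 1},
  {"offset": [1, 0, 80], "twist": 0, "grip": 0.8},
  {"offset": [1, 0, 107], "twist": 0, "grip": 0.5},
  {"offset": [1, 0, 107], "twist": 0, "grip": 0.35},
  {"offset": [1, 0, 107], "twist": 0, "grip": 0.25},
])

```text
time: 4.05
tool_pos: [0.563, -0.3142, 0.2959]
tool_rot: [-0.001, 0.993, 0.117, -0.002]
contact_force: [1.2, -0.3, 1.0]
gripper_width: 0.456
```

Call:
play_rows([
  {"offset": [0, 0, 0], "twist": 0, "grip": 0.2},
  {"offset": [0, 0, 0], "twist": 0, "grip": 0.15},
  {"offset": [0, 0, 0], "twist": 0, "grip": 0},
  {"offset": [0, 0, 0], "twist": 0, "grip": 0},
  {"offset": [0, 0, 0], "twist": 0, "grip": 0},
])

```text
time: 4.47
tool_pos: [0.5644, -0.315, 0.3014]
tool_rot: [0.002, 0.993, 0.117, 0.002]
contact_force: [-0.1, 1.4, 6.7]
gripper_width: 0.105
```

```bash
python3 -c "
from h import *
st()"
```

```text
t 4.47 tcp [ 564.4 -315.   301.4] psi 13.46 q [0.0018 0.9931 0.1172 0.0021] F [-0.1  1.4  6.7] M [0.25 0.05 0.03] g 0.105 j [-0.62  0.18  1.65  0.    1.3   0.71]
```

Call:
play_rows([
  {"offset": [0, 0, -10], "twist": 0, "grip": 0},
  {"offset": [0, 0, -40], "twist": 0, "grip": 0},
  {"offset": [0, 0, -75], "twist": 0, "grip": 0},
  {"offset": [0, 0, -105], "twist": 0, "grip": 0},
  {"offset": [0, 0, -105], "twist": 0, "grip": 0},
])

```text
time: 4.88
tool_pos: [0.5644, -0.3152, 0.4119]
tool_rot: [0.005, 0.993, 0.117, 0.005]
contact_force: [0.3, -0.8, -0.6]
gripper_width: 0.109
```

```bash
python3 -c "
from h import *
st()
t=-44;a=np.radians(t);h=np.array([468,99])
p=h+104*np.array([np.cos(a),np.sin(a)])
print(p); to(p[0]+3,p[1]-45,402,t)
near={'leaf_mid':np.array([.563,-.314,.183]),'socket_high':np.array([.462,-.337,.218]),'socket_low':np.array([.462,-.337,.125]),'striker_tip':np.array([.681,-.286,.239])}
pts(list(near),2,near);st()
"
```

```text
t 4.88 tcp [ 564.4 -315.2  411.9] psi 13.45 q [0.0046 0.9931 0.1171 0.0049] F [ 0.3 -0.8 -0.6] M [-0.08 -0.23 -0.01] g 0.109 j [-0.62  0.1   1.56 -0.    1.48  0.71]
[542.81133924  26.75552947]
t 4.88 tcp [ 564.4 -315.2  411.9] psi 13.45 q [0.0046 0.9931 0.1171 0.0049] F [ 0.3 -0.8 -0.6] M [-0.08 -0.23 -0.01] g 0.109 j [-0.62  0.1   1.56 -0.    1.48  0.71]
offset [  51.  -293.1    9.9] twist 1.0028
scene leaf_mid 2 [ 563.4 -315.   186.2] sd [1.4 0.6 5.6]
scene socket_low 2 [ 462.8 -337.2  126.4] sd [4.2 1.8 2.8]
scene striker_tip 2 [ 683.5 -290.3  242.2] sd [1.6 2.9 7. ]
top leaf_mid 2 [ 560.7 -316.3  183.7] sd [2.1 1.  0.6]
top socket_high 2 [ 456.9 -340.1  220.4] sd [1.7 1.6 0.5]
top socket_low 2 [ 458.4 -339.4  127.2] sd [0.3 0.1 0.6]
t 5.88 tcp [ 563.5 -314.5  402.8] psi 13.45 q [0.000e+00 9.931e-01 1.171e-01 1.000e-04] F [-0.3 -0.4 -4.1] M [ 0.03 -0.04 -0.01] g 0.109 j [-0.62  0.1   1.57  0.    1.48  0.71]
```

Call:
play_rows([
  {"offset": [5, -25, 0], "twist": 0.08, "grip": 0},
  {"offset": [12, -60, 0], "twist": 0.18, "grip": 0},
  {"offset": [20, -95, 0], "twist": 0.28, "grip": 0},
  {"offset": [25, -130, 0], "twist": 0.4, "grip": 0},
  {"offset": [28, -160, 0], "twist": 0.5, "grip": 0},
])

```text
time: 6.3
tool_pos: [0.5532, -0.1505, 0.4028]
tool_rot: [-0.0, 0.991, -0.135, 0.0]
contact_force: [-0.2, 0.0, -3.1]
gripper_width: 0.105
```

```bash
python3 -c "
from h import *
to(546,-18,402,-44)"
```

```text
t 6.3 tcp [ 553.2 -150.5  402.8] psi -15.49 q [-3.000e-04  9.909e-01 -1.348e-01  2.000e-04] F [-0.2  0.  -3.1] M [-0.   -0.09  0.01] g 0.105 j [-0.4  -0.07  1.74  0.    1.47  1.45]
offset [ -42.4 -125.7    0.8] twist 0.4975
```

Call:
play_rows([
  {"offset": [-8, -25, 0], "twist": 0.1, "grip": 0},
  {"offset": [-17, -50, 0], "twist": 0.2, "grip": 0},
  {"offset": [-26, -75, 0], "twist": 0.3, "grip": 0},
  {"offset": [-34, -100, 0], "twist": 0.4, "grip": 0},
  {"offset": [-42, -126, 0], "twist": 0.5, "grip": 0},
])

```text
time: 6.72
tool_pos: [0.5456, -0.0186, 0.403]
tool_rot: [0.0, 0.927, -0.376, 0.0]
contact_force: [0.6, 0.2, -3.7]
gripper_width: 0.104
```

Call:
play_rows([
  {"offset": [0, 0, 20], "twist": 0, "grip": 0},
  {"offset": [0, 0, 40], "twist": 0, "grip": 0},
  {"offset": [0, 0, 60], "twist": 0, "grip": 0},
  {"offset": [0, 0, 60], "twist": 0, "grip": 0},
  {"offset": [0, 0, 60], "twist": 0, "grip": 0},
])

```text
time: 7.13
tool_pos: [0.5455, -0.0197, 0.3416]
tool_rot: [0.0, 0.928, -0.373, -0.001]
contact_force: [0.8, -0.0, -3.2]
gripper_width: 0.107
```

```bash
python3 - <<'E'
from h import *
st()
near={"socket_high":[.473,.055,.160],"socket_low":[.473,.055,.065],"striker_tip":[.633,-.104,.19],"leaf_mid":[.545,-.02,.128]}
pts(list(near),3,{k:np.array(v) for k,v in near.items()},.03)
st()
for c,z,(w,h) in(("scene",6,(66,50)),("top",6,(66,50))):
    f=manip.grab_frame(c);cv2.imwrite(f"pics/{c}1full.png",f)
    u,v=proj(c,np.array([.472,.078,.12]));x0,y0=int(u)-w,int(v)-h
    print(c,"x0,y0",x0,y0,"hinge proj",[np.round(proj(c,np.array(p)),1) for p in((.468,.099,.142),(.468,.099,.047),(.472,.055,.157),(.472,.055,.182))])
    cv2.imwrite(f"pics/{c}1.png",cv2.resize(f[y0:y0+2*h,x0:x0+2*w],None,fx=z,fy=z,interpolation=cv2.INTER_CUBIC))
E
```

```text
t 7.13 tcp [545.5 -19.7 341.6] psi -43.84 q [ 3.000e-04  9.277e-01 -3.733e-01 -1.400e-03] F [ 0.8 -0.  -3.2] M [-0.03 -0.07 -0.03] g 0.107 j [-0.17 -0.09  1.86 -0.    1.37  2.16]
scene socket_high 3 [471.3  54.1 157.8] sd [0.7 1.1 2.9]
scene socket_low 3 [472.   55.9  64.5] sd [2.3 1.3 1.7]
scene striker_tip 2 [ 634.7 -106.8  179. ] sd [0.5 1.7 1.3]
scene leaf_mid 3 [546.4 -17.9 125.4] sd [0.8 1.4 1. ]
top striker_tip 3 [ 631.1 -105.5  181. ] sd [0.9 1.3 1. ]
top leaf_mid 3 [543.1 -19.2 122.9] sd [0.9 0.6 2.3]
t 8.63 tcp [546.  -19.8 342.7] psi -43.84 q [ 0.      0.9277 -0.3733  0.    ] F [-0.1  0.5 -3.6] M [-0.02  0.    0.01] g 0.106 j [-0.17 -0.09  1.86 -0.    1.37  2.16]
scene x0,y0 328 180 hinge proj [array([401.6, 224.7]), array([397.4, 243.8]), array([388.9, 222.6]), array([389.9, 217.2])]
top x0,y0 161 209 hinge proj [array([217.2, 260.1]), array([223.5, 266. ]), array([234.8, 257.6]), array([233.3, 255.9])]
```

View pics/scene1.png

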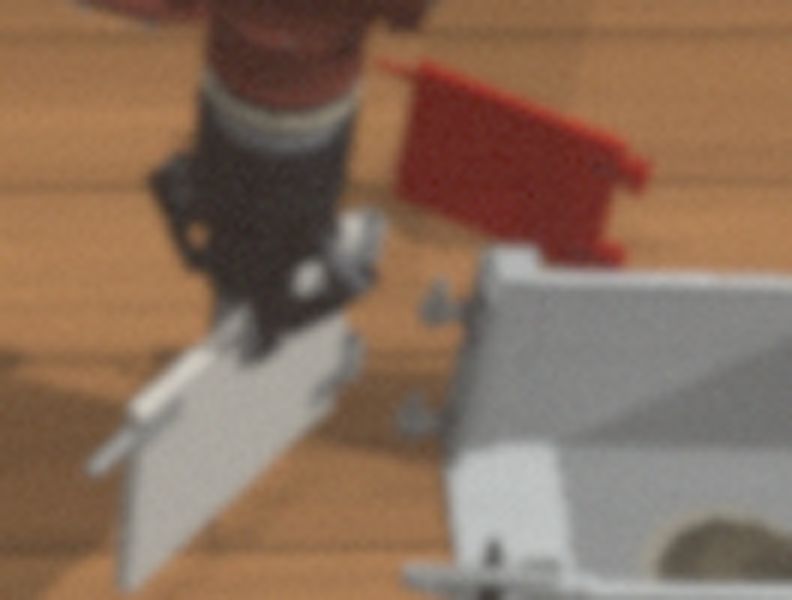

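View pics/top1.png

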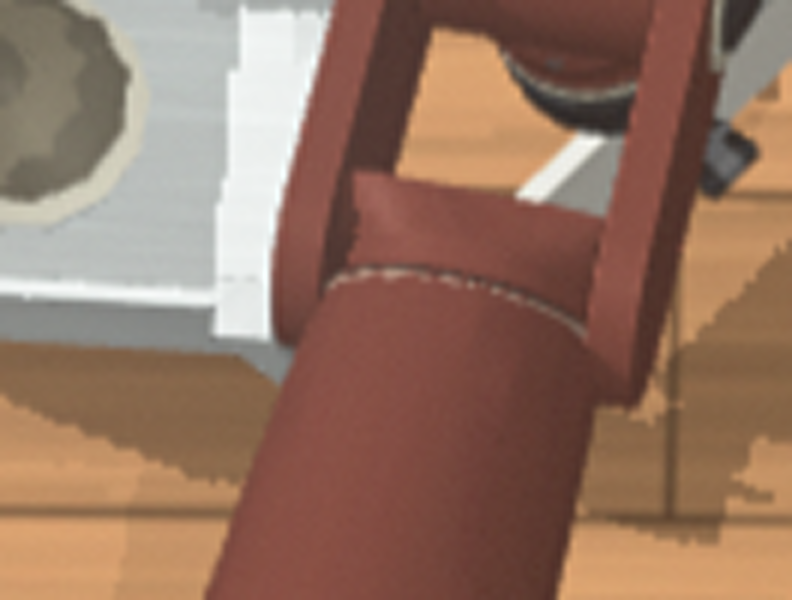

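The scene crop shows the leaf held in front of the hinge. Upper pintle is at about crop (438,300), lower at (414,410), and the sockets are at about (360,240) and (345,355). The arm hides the hinge in the top view, so I'll zoom into the earlier unobstructed frames.

```bash
python3 - <<'E'
from h import *
out=[]
def crop(fn,c,ctr,lines,z=16,w=12,h=18):
    f=cv2.imread(fn);u,v=proj(c,np.array(ctr));x0,y0=int(round(u))-w,int(round(v))-h
    g=cv2.resize(f[y0:y0+2*h,x0:x0+2*w],None,fx=z,fy=z,interpolation=cv2.INTER_NEAREST)
    for a,b,col in lines:
        P=[tuple(int(round((t-o+.5)*z)) for t,o in zip(proj(c,np.array(p)),(x0,y0))) for p in(a,b)]
        cv2.line(g,P[0],P[1],col,1);[cv2.circle(g,p,3,col,1) for p in P]
    print(fn,x0,y0);return g
x,y=.468,.099
L=[((x,y,.122),(x,y,.142),(0,0,255)),((x,y,.027),(x,y,.047),(0,0,255))]
sx,sy=.471,.053
S=[((sx,sy,.159),(sx,sy,.184),(255,0,0)),((sx,sy,.064),(sx,sy,.089),(255,0,0))]
A=crop("pics/scene0.png","scene",(x,y,.085),L,w=9,h=17)
B=crop("pics/top0.png","top",(x,y,.085),L,w=12,h=17)
C=crop("pics/scene1full.png","scene",(sx-.01,sy,.12),S,z=16,w=4,h=17)
C=crop("pics/scene1full.png","scene",(sx,sy,.12),S,w=7,h=17)
for i in(A,B,C):print(i.shape)
g=np.hstack([A[:544],B[:544],C[:544]]);print(g.shape)
if g.shape[1]>800:g=cv2.resize(g,(800,int(g.shape[0]*800/g.shape[1])))
cv2.imwrite("pics/cmp.png",g);print(g.shape)
E
```

```text
pics/scene0.png 390 219
pics/top0.png 209 247
pics/scene1full.png 382 211
pics/scene1full.png 380 213
(544, 288, 3)
(544, 384, 3)
(544, 224, 3)
(544, 896, 3)
(485, 800, 3)
```

View pics/cmp.png

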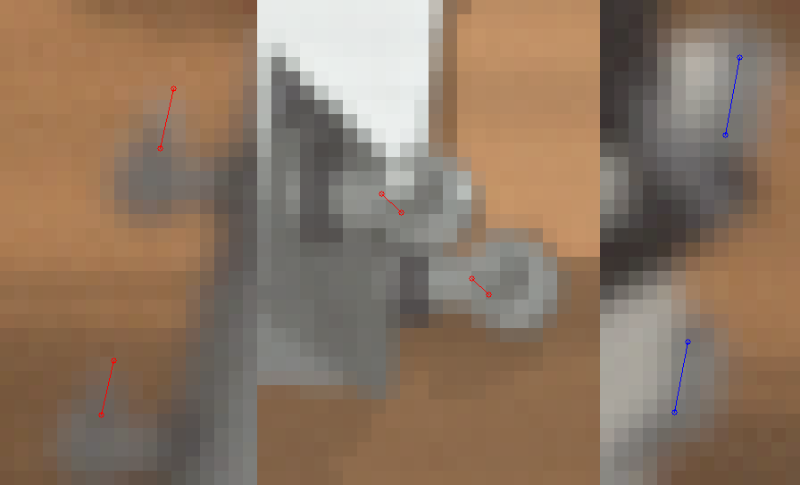

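The top crop puts the eyes about 2 px right and 0.7 px up from nominal, and the scene crop shows a similar shift. So the pintles stand at about (471, 95.5) rather than at the mark. I'll move over them while still high and look again.

Call:
play_rows([
  {"offset": [-7, -8, 0], "twist": 0, "grip": 0},
  {"offset": [-15, -16, 0], "twist": 0, "grip": 0},
  {"offset": [-23, -25, 0], "twist": 0, "grip": 0},
  {"offset": [-29, -31.5, 0], "twist": 0, "grip": 0},
  {"offset": [-29, -31.5, 0], "twist": 0, "grip": 0},
])

```text
time: 9.15
tool_pos: [0.5468, 0.0252, 0.3427]
tool_rot: [-0.0, 0.928, -0.372, -0.0]
contact_force: [0.4, 0.4, -3.8]
gripper_width: 0.105
```

```bash
python3 - <<'E'
from h import *
s,psi=st()
f=np.mean([manip.grab_frame("scene").astype(float) for _ in range(4)],0).astype(np.uint8)
cv2.imwrite("pics/scene2full.png",f);st()
out=[]
for fn in("pics/scene0.png","pics/scene2full.png"):
    g=cv2.imread(fn)[208:256,376:412];out.append(cv2.resize(g,None,fx=11,fy=11,interpolation=cv2.INTER_CUBIC))
cv2.imwrite("pics/cmp2.png",np.hstack(out))
E
```

```text
t 9.15 tcp [546.8  25.2 342.7] psi -43.69 q [-4.000e-04  9.282e-01 -3.721e-01 -2.000e-04] F [ 0.4  0.4 -3.8] M [-0.08 -0.06  0.04] g 0.105 j [-0.09 -0.09  1.86  0.    1.37  2.24]
t 9.35 tcp [546.9  23.  342.7] psi -43.83 q [ 2.000e-04  9.277e-01 -3.732e-01  1.000e-04] F [ 0.4  0.  -3.5] M [-0.08 -0.04  0.02] g 0.106 j [-0.09 -0.09  1.86 -0.    1.37  2.24]
```

View pics/cmp2.png

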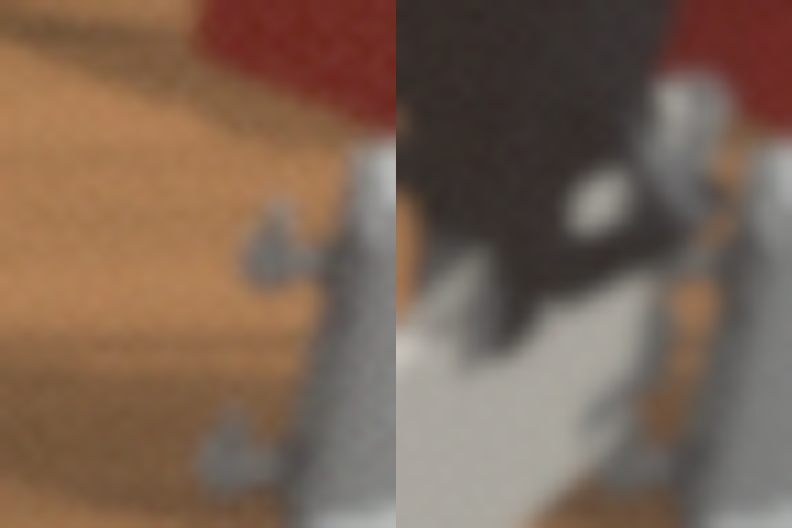

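The left half shows bare pins with tips at about (281,203) and (233,410). In the right half the upper socket tube is at (694,75–200), roughly above its pin. I'll put numbers on it.

```bash
python3 - <<'E'
from h import *
a=cv2.imread("pics/scene0.png").astype(float);b=cv2.imread("pics/scene2full.png").astype(float)
sat=lambda f:f[...,2]-f[...,0]   # red-blue: wood high, steel ~0
np.set_printoptions(linewidth=160)
print("cols 394..408");
for r in range(223,236):print(r,sat(a)[r,394:409].astype(int))
print("lower cols 390..404")
for r in range(242,255):print(r,sat(a)[r,390:405].astype(int))
print("socket R ch cols 396..412")
for r in range(212,230):print(r,b[r,396:412,1].astype(int),sat(b)[r,396:412].astype(int))
for z in(.188,.163):print(z,proj("scene",np.array([.4712,.0957,z])))
for z in(.142,.122,.112,.047,.027,.017):print(z,np.round(proj("scene",np.array([.4712,.0957,z])),2))
E
```

```text
cols 394..408
223 [88 89 88 87 85 84 85 86 84 87 87 84 76 51 21]
224 [88 89 89 86 88 88 82 82 85 86 86 84 72 47 18]
225 [90 89 89 89 85 80 75 70 75 84 86 84 68 41 15]
226 [88 85 86 87 84 73 58 47 58 72 81 81 61 35 11]
227 [86 85 84 84 77 63 43 32 45 69 78 74 54 25  7]
228 [86 86 83 77 66 52 34 25 42 63 73 64 47 23  8]
229 [83 84 83 72 53 33 19 20 36 52 58 49 32 16  6]
230 [87 87 83 66 39 20 10 11 24 31 33 26 17 10  6]
231 [90 87 81 63 33 14  6  7 12 15 13 11  9  6  6]
232 [91 92 82 62 33 16 11 10 16 18 17 15 10  7  6]
233 [91 90 83 72 51 32 24 30 41 44 37 21 11  6  7]
234 [89 87 86 82 69 57 53 56 65 70 57 35 15  7  7]
235 [88 88 86 86 82 81 77 78 82 79 63 39 16  7  4]
lower cols 390..404
242 [63 64 66 64 63 65 65 64 64 65 65 63 53 34 16]
243 [61 61 60 60 61 62 58 59 57 59 60 56 48 27 11]
244 [58 60 59 58 60 58 50 50 55 58 57 52 40 19 12]
245 [62 58 59 57 57 48 39 36 42 51 57 52 34 19  8]
246 [57 57 58 56 52 41 27 24 34 47 54 45 29 13  6]
247 [58 55 57 53 41 28 16 15 27 42 44 36 22 11  8]
248 [58 56 53 47 31 14 12 13 19 29 28 21 14  8  7]
249 [58 59 54 42 24 12  7  8 12 15 15 12  9  6
[... 1969 characters left out ...]
8 112 130 140 152] [ 8  7  6  6  3  0  1  2  8 20 26 17  7  3  2  0]
227 [104  78  61  59  66  77  87  92  90  90  89  96 111 129 136 140] [ 7  6  6  4  5  3  2  6 15 27 28 17  5  4  2  1]
228 [ 80  66  56  56  59  67  76  88  92  92  94  91 105 125 135 135] [ 6  6  6  4  5  5  6 15 28 38 31 15  4  2  1  2]
229 [ 59  53  53  52  54  63  76  89  94  92  86  84  95 117 130 132] [ 7  7  8  8  8  8 12 23 32 34 24 12  5  2  1  1]
0.188 (np.float64(402.8923888708889), np.float64(215.50322515350004))
0.163 (np.float64(401.7041243087159), np.float64(220.96516337953474))
0.142 [400.73 225.44]
0.122 [399.82 229.61]
0.112 [399.38 231.67]
0.047 [396.58 244.51]
0.027 [395.76 248.29]
0.017 [395.35 250.15]
```

The edge profiles put the sockets within about 1 mm of the pins, with about +0.7 mm needed in y. The leaf hangs 3.5 mm lower in the grip than assumed, so home is at TCP z ≈ 305. I'll lower gently.

Call:
play_rows([
  {"offset": [-0.5, -0.5, 3], "twist": 0, "grip": 0},
  {"offset": [-0.5, -0.5, 7], "twist": 0, "grip": 0},
  {"offset": [-0.5, -0.5, 11], "twist": 0, "grip": 0},
  {"offset": [-0.5, -0.5, 14], "twist": 0, "grip": 0},
  {"offset": [-0.5, -0.5, 14], "twist": 0, "grip": 0},
])

```text
time: 9.77
tool_pos: [0.5465, 0.0236, 0.3273]
tool_rot: [0.0, 0.928, -0.373, -0.001]
contact_force: [-0.2, 0.2, -3.2]
gripper_width: 0.103
```

Call:
play_rows([
  {"offset": [0, 0, 1], "twist": 0, "grip": 0},
  {"offset": [0, 0, 2], "twist": 0, "grip": 0},
  {"offset": [0, 0, 3], "twist": 0, "grip": 0},
  {"offset": [0, 0, 4], "twist": 0, "grip": 0},
  {"offset": [0, 0, 5], "twist": 0, "grip": 0},
])

```text
time: 10.18
tool_pos: [0.5469, 0.0237, 0.3238]
tool_rot: [-0.0, 0.928, -0.373, 0.0]
contact_force: [-0.1, -0.2, -3.8]
gripper_width: 0.106
```

```bash
python3 -c "
from h import *
st()"
```

```text
t 10.18 tcp [546.9  23.7 323.8] psi -43.84 q [-0.000e+00  9.277e-01 -3.733e-01  1.000e-04] F [-0.1 -0.2 -3.8] M [-0.01 -0.07  0.07] g 0.106 j [-0.09 -0.07  1.87  0.    1.34  2.24]
```

Call:
play_rows([
  {"offset": [0, 0, 1], "twist": 0, "grip": 0},
  {"offset": [0, 0, 2], "twist": 0, "grip": 0},
  {"offset": [0, 0, 3], "twist": 0, "grip": 0},
  {"offset": [0, 0, 4], "twist": 0, "grip": 0},
  {"offset": [0, 0, 4], "twist": 0, "grip": 0},
])

```text
time: 10.6
tool_pos: [0.5469, 0.0238, 0.3197]
tool_rot: [-0.0, 0.928, -0.373, 0.0]
contact_force: [-0.4, -0.2, -3.8]
gripper_width: 0.107
```

```bash
python3 -c "
from h import *
st()"
```

```text
t 10.6 tcp [546.9  23.8 319.7] psi -43.86 q [-2.000e-04  9.277e-01 -3.734e-01  1.000e-04] F [-0.4 -0.2 -3.8] M [ 0.03 -0.19 -0.09] g 0.107 j [-0.09 -0.06  1.87  0.    1.33  2.24]
```

Call:
play_rows([
  {"offset": [0, 0, 1], "twist": 0, "grip": 0},
  {"offset": [0, 0, 2], "twist": 0, "grip": 0},
  {"offset": [0, 0, 3], "twist": 0, "grip": 0},
  {"offset": [0, 0, 4], "twist": 0, "grip": 0},
  {"offset": [0, 0, 4], "twist": 0, "grip": 0},
])

```text
time: 11.02
tool_pos: [0.547, 0.0238, 0.3156]
tool_rot: [-0.0, 0.928, -0.373, 0.0]
contact_force: [1.0, 1.2, -3.9]
gripper_width: 0.102
```

```bash
python3 -c "
from h import *
st()"
```

```text
t 11.02 tcp [547.   23.8 315.6] psi -43.86 q [-2.000e-04  9.277e-01 -3.734e-01  1.000e-04] F [ 1.   1.2 -3.9] M [ 0.13 -0.27 -0.17] g 0.102 j [-0.09 -0.06  1.88  0.    1.32  2.24]
```

Call:
play_rows([
  {"offset": [0, 0, 1], "twist": 0, "grip": 0},
  {"offset": [0, 0, 2], "twist": 0, "grip": 0},
  {"offset": [0, 0, 3], "twist": 0, "grip": 0},
  {"offset": [0, 0, 4], "twist": 0, "grip": 0},
  {"offset": [0, 0, 4], "twist": 0, "grip": 0},
])

```text
time: 11.43
tool_pos: [0.5469, 0.0237, 0.3116]
tool_rot: [-0.0, 0.928, -0.373, 0.0]
contact_force: [2.2, 1.5, -3.3]
gripper_width: 0.106
```

```bash
python3 -c "
from h import *
st()"
```

```text
t 11.43 tcp [546.9  23.7 311.6] psi -43.85 q [-1.000e-04  9.277e-01 -3.734e-01  1.000e-04] F [ 2.2  1.5 -3.3] M [ 0.2  -0.29 -0.26] g 0.106 j [-0.09 -0.06  1.88  0.    1.32  2.24]
```

Call:
play_rows([
  {"offset": [0, -0.6, 1], "twist": 0, "grip": 0},
  {"offset": [0, -0.6, 2], "twist": 0, "grip": 0},
  {"offset": [0, -0.6, 3], "twist": 0, "grip": 0},
  {"offset": [0, -0.6, 4], "twist": 0, "grip": 0},
  {"offset": [0, -0.6, 4], "twist": 0, "grip": 0},
])

```text
time: 11.85
tool_pos: [0.5472, 0.0241, 0.3074]
tool_rot: [0.0, 0.928, -0.373, -0.0]
contact_force: [1.8, 0.1, -3.6]
gripper_width: 0.1
```

```bash
python3 -c "
from h import *
st()"
```

```text
t 11.85 tcp [547.2  24.1 307.4] psi -43.84 q [ 1.000e-04  9.277e-01 -3.733e-01 -1.000e-04] F [ 1.8  0.1 -3.6] M [ 0.04 -0.25 -0.12] g 0.1 j [-0.09 -0.05  1.88 -0.    1.31  2.24]
```

Call:
play_rows([
  {"offset": [0, -0.3, 0.7], "twist": 0, "grip": 0},
  {"offset": [0, -0.3, 1.4], "twist": 0, "grip": 0},
  {"offset": [0, -0.3, 2.1], "twist": 0, "grip": 0},
  {"offset": [0, -0.3, 2.8], "twist": 0, "grip": 0},
  {"offset": [0, -0.3, 2.8], "twist": 0, "grip": 0},
])

```text
time: 12.27
tool_pos: [0.5474, 0.0243, 0.3048]
tool_rot: [0.0, 0.928, -0.373, -0.0]
contact_force: [0.3, 0.4, -3.1]
gripper_width: 0.104
```

```bash
python3 -c "
from h import *
st()"
```

```text
t 12.27 tcp [547.4  24.3 304.8] psi -43.84 q [ 2.000e-04  9.277e-01 -3.733e-01 -2.000e-04] F [ 0.3  0.4 -3.1] M [-0.07 -0.1  -0.03] g 0.104 j [-0.09 -0.05  1.88 -0.    1.3   2.24]
```

Call:
play_rows([
  {"offset": [0, 0, 0.6], "twist": 0, "grip": 0},
  {"offset": [0, 0, 1.2], "twist": 0, "grip": 0},
  {"offset": [0, 0, 1.8], "twist": 0, "grip": 0},
  {"offset": [0, 0, 2.2], "twist": 0, "grip": 0},
  {"offset": [0, 0, 2.2], "twist": 0, "grip": 0},
])

```text
time: 12.68
tool_pos: [0.5479, 0.0242, 0.304]
tool_rot: [-0.0, 0.928, -0.373, 0.001]
contact_force: [-1.2, -2.7, 4.6]
gripper_width: 0.107
```

```bash
python3 -c "
from h import *
st()"
```

```text
t 12.68 tcp [547.9  24.2 304. ] psi -43.83 q [-1.000e-04  9.277e-01 -3.733e-01  8.000e-04] F [-1.2 -2.7  4.6] M [-0.01  0.61  0.17] g 0.107 j [-0.09 -0.05  1.88 -0.    1.3   2.24]
```

Contact came at TCP z ≈ 304, where home was expected, with only about 8 N. I'll loosen to a cage of about 21 mm and check the leaf.

Call:
play_rows([
  {"offset": [0, 0, 0], "twist": 0, "grip": 0.25},
  {"offset": [0, 0, 0], "twist": 0, "grip": 0.25},
  {"offset": [0, 0, 0], "twist": 0, "grip": 0.25},
  {"offset": [0, 0, 0], "twist": 0, "grip": 0.25},
])

```text
time: 13.02
tool_pos: [0.5473, 0.0245, 0.3022]
tool_rot: [-0.0, 0.928, -0.373, -0.0]
contact_force: [0.4, 0.6, -0.4]
gripper_width: 0.253
```

```bash
python3 - <<'E'
from h import *
st()
near={"leaf_mid":[.547,.024,.087],"striker_tip":[.636,-.06,.145],"socket_low":[.472,.097,.027],"socket_high":[.472,.097,.122],"latch_seat":[.683,.085,.144]}
pts(list(near),3,{k:np.array(v) for k,v in near.items()},.03)
cv2.imwrite("pics/s3.png",cv2.resize(manip.grab_frame("scene")[190:290,340:470],None,fx=6,fy=6,interpolation=cv2.INTER_CUBIC));st()
E
```

```text
t 13.02 tcp [547.3  24.5 302.2] psi -43.84 q [-0.000e+00  9.277e-01 -3.733e-01 -3.000e-04] F [ 0.4  0.6 -0.4] M [ 0.   -0.03  0.02] g 0.253 j [-0.09 -0.04  1.89  0.    1.3   2.24]
scene leaf_mid 3 [548.8  24.4  85.7] sd [1.2 1.  1.2]
scene striker_tip 3 [636.8 -63.3 136.7] sd [1.3 0.8 1.9]
scene socket_low 3 [471.5 100.5  25.5] sd [2.6 1.7 1.3]
scene socket_high 3 [473.9  97.9 119.1] sd [1.7 0.7 1.3]
scene latch_seat 3 [682.5  86.  142.2] sd [0.6 0.9 1. ]
top leaf_mid 3 [544.9  23.9  84.5] sd [1.5 1.  1.5]
top striker_tip 3 [631.5 -64.6 137.2] sd [0.3 1.6 1.4]
top latch_seat 3 [681.8  86.8 143.9] sd [1.4 0.9 2.5]
t 14.87 tcp [547.5  24.4 302.7] psi -43.84 q [-0.      0.9277 -0.3733 -0.    ] F [0.8 0.  1. ] M [-0.   -0.01 -0.  ] g 0.248 j [-0.09 -0.04  1.89  0.    1.3   2.24]
```

View pics/s3.png

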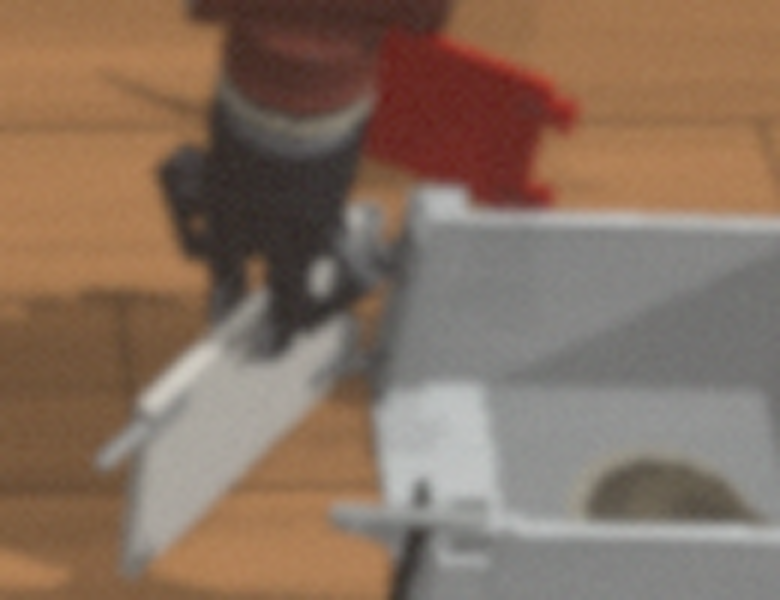

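The leaf is hung on both pins. The socket heights read about 25.5 and 119 mm against 27 and 122 home, and no load is left on the wrist. Next I swing it shut with the fingers as a loose cage.

Call:
play_rows([
  {"offset": [-0.4, -9.2, 0], "twist": -0.0873, "grip": 0.25},
  {"offset": [-1.6, -18.2, 0], "twist": -0.1745, "grip": 0.25},
  {"offset": [-3.6, -27.2, 0], "twist": -0.2618, "grip": 0.25},
  {"offset": [-6.3, -35.9, 0], "twist": -0.3491, "grip": 0.25},
  {"offset": [-9.8, -44.4, 0], "twist": -0.4363, "grip": 0.25},
])

```text
time: 15.28
tool_pos: [0.5715, 0.0634, 0.3027]
tool_rot: [0.0, 0.987, -0.162, 0.0]
contact_force: [0.9, 0.2, -0.5]
gripper_width: 0.254
```

```bash
python3 - <<'E'
from h import *
st()
near={"striker_tip":[.68,.014,.143]}
pts(list(near),2,{k:np.array(v) for k,v in near.items()},.05)
st()
E
```

```text
t 15.28 tcp [571.5  63.4 302.7] psi -18.61 q [ 1.000e-04  9.868e-01 -1.617e-01  0.000e+00] F [ 0.9  0.2 -0.5] M [ 0.01 -0.04 -0.08] g 0.254 j [-0.02  0.02  1.82 -0.    1.3   1.88]
scene striker_tip 2 [688.   17.7 136.8] sd [1.7 9.  1.3]
t 15.68 tcp [571.   62.8 302.7] psi -18.92 q [ 0.000e+00  9.864e-01 -1.644e-01 -1.000e-04] F [ 0.3 -0.8  0.3] M [-0.01 -0.04  0.01] g 0.25 j [-0.02  0.02  1.82 -0.    1.3   1.88]
```

Call:
play_rows([
  {"offset": [-0.2, -5.5, 0], "twist": -0.052, "grip": 0.25},
  {"offset": [-0.6, -11, 0], "twist": -0.105, "grip": 0.25},
  {"offset": [-1.3, -16.4, 0], "twist": -0.157, "grip": 0.25},
  {"offset": [-2.3, -21.8, 0], "twist": -0.209, "grip": 0.25},
  {"offset": [-3.6, -27.2, 0], "twist": -0.262, "grip": 0.25},
])

```text
time: 16.1
tool_pos: [0.5765, 0.0897, 0.3027]
tool_rot: [0.001, 0.999, -0.033, -0.0]
contact_force: [-1.0, -2.7, 0.8]
gripper_width: 0.25
```

```bash
python3 - <<'E'
from h import *
st()
near={"striker_tip":[.68,.075,.143],"leaf_mid":[.575,.09,.087]}
pts(list(near),2,{k:np.array(v) for k,v in near.items()},.04)
st()
E
```

```text
t 16.1 tcp [576.5  89.7 302.7] psi -3.76 q [ 6.000e-04  9.995e-01 -3.280e-02 -0.000e+00] F [-1.  -2.7  0.8] M [-0.45  0.12  0.04] g 0.25 j [ 0.03  0.04  1.8  -0.    1.3   1.66]
scene striker_tip 2 [700.5  66.2 136.3] sd [0.7 0.3 0.7]
scene leaf_mid 2 [578.9  84.4  84.8] sd [1.2 0.2 0.7]
top leaf_mid 2 [574.6  82.8  82.2] sd [0.2 0.6 0.1]
t 16.7 tcp [576.5  89.9 302.7] psi -3.86 q [ 1.000e-04  9.994e-01 -3.360e-02 -1.000e-04] F [-1.5 -0.9  0.1] M [-0.2   0.1   0.03] g 0.251 j [ 0.03  0.04  1.8  -0.    1.3   1.67]
```

Call:
play_rows([
  {"offset": [0, -2, 0], "twist": 0, "grip": 0.25},
  {"offset": [0, -4, 0], "twist": 0, "grip": 0.25},
  {"offset": [0, -6, 0], "twist": 0, "grip": 0.25},
  {"offset": [0, -8, 0], "twist": 0, "grip": 0.25},
  {"offset": [0, -8, 0], "twist": 0, "grip": 0.25},
])

```text
time: 17.12
tool_pos: [0.5771, 0.0986, 0.3027]
tool_rot: [-0.0, 0.999, -0.033, 0.0]
contact_force: [-1.4, -0.9, -0.0]
gripper_width: 0.251
```

```bash
python3 - <<'E'
from h import *
st()
near={"striker_tip":[.70,.08,.143],"leaf_mid":[.575,.09,.087]}
pts(list(near),2,{k:np.array(v) for k,v in near.items()},.04)
st()
E
```

```text
t 17.12 tcp [577.1  98.6 302.7] psi -3.8 q [-1.000e-04  9.995e-01 -3.320e-02  0.000e+00] F [-1.4 -0.9 -0. ] M [-0.08  0.03  0.01] g 0.251 j [0.04 0.04 1.8  0.   1.3  1.68]
scene striker_tip 2 [701.1  84.  138.1] sd [0.9 0.8 0. ]
scene leaf_mid 2 [579.2  94.4  84.3] sd [0.9 1.6 1.4]
top leaf_mid 2 [572.9  89.8  86.8] sd [2.2 1.4 0.7]
t 17.72 tcp [577.1  98.  302.7] psi -3.84 q [-0.      0.9994 -0.0335 -0.    ] F [-0.1  0.6 -1.1] M [ 0.02 -0.04 -0.01] g 0.25 j [0.04 0.04 1.8  0.   1.3  1.68]
```

Call:
play_rows([
  {"offset": [0, -1, 0], "twist": 0, "grip": 0.25},
  {"offset": [0, -2, 0], "twist": 0, "grip": 0.25},
  {"offset": [0, -3, 0], "twist": 0, "grip": 0.25},
  {"offset": [0, -4, 0], "twist": 0, "grip": 0.25},
  {"offset": [0, -4, 0], "twist": 0, "grip": 0.25},
])

```text
time: 18.13
tool_pos: [0.5774, 0.1003, 0.3026]
tool_rot: [0.003, 0.999, -0.033, -0.0]
contact_force: [-1.5, -10.6, 1.9]
gripper_width: 0.254
```

```bash
python3 - <<'E'
from h import *
st()
near={"striker_tip":[.70,.08,.143],"latch_seat":[.682,.086,.143]}
pts(list(near),2,{k:np.array(v) for k,v in near.items()},.04)
st()
f=np.mean([manip.grab_frame("scene").astype(float) for _ in range(3)],0).astype(np.uint8)
cv2.imwrite("pics/s4.png",cv2.resize(f[220:300,370:450],None,fx=7,fy=7,interpolation=cv2.INTER_CUBIC))
E
```

```text
t 18.13 tcp [577.4 100.3 302.6] psi -3.82 q [ 3.500e-03  9.994e-01 -3.340e-02 -5.000e-04] F [ -1.5 -10.6   1.9] M [-1.71  0.23  0.11] g 0.254 j [ 0.05  0.05  1.8  -0.01  1.3   1.69]
scene striker_tip 2 [700.1  85.6 137.3] sd [1.2 0.5 1. ]
scene latch_seat 2 [682.2  86.7 142.1] sd [0.1 0.4 0.5]
top latch_seat 2 [680.1  86.5 144.4] sd [0.9 1.6 2.1]
t 18.73 tcp [577.4 100.2 302.7] psi -3.85 q [ 3.200e-03  9.994e-01 -3.360e-02 -5.000e-04] F [ -1.1 -11.5   1.5] M [-1.7   0.28  0.12] g 0.251 j [ 0.05  0.05  1.8  -0.01  1.3   1.69]
```

View pics/s4.png

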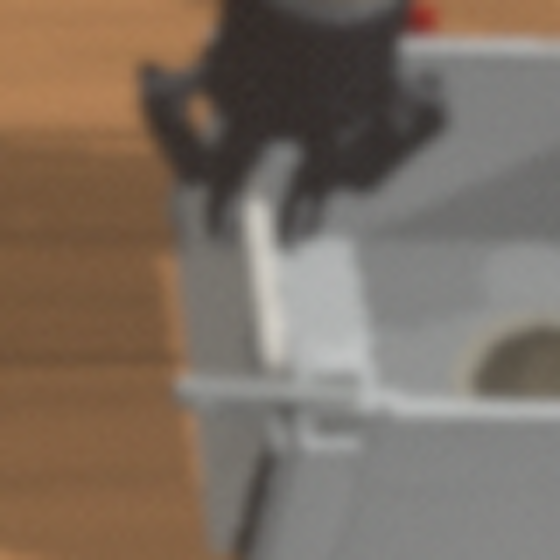

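The leaf is on the rubber strip (about 11 N), and the latch nose is back at its resting pixel, about (395.7, 275.5), same as before. I'll back off and tug gently with the rear finger.

Call:
play_rows([
  {"offset": [0, 3, 0], "twist": 0, "grip": 0.25},
  {"offset": [0, 6, 0], "twist": 0, "grip": 0.25},
  {"offset": [0, 9, 0], "twist": 0, "grip": 0.25},
  {"offset": [0, 12, 0], "twist": 0, "grip": 0.25},
  {"offset": [0, 12, 0], "twist": 0, "grip": 0.25},
])

```text
time: 19.3
tool_pos: [0.5766, 0.0898, 0.3027]
tool_rot: [-0.0, 0.999, -0.034, 0.0]
contact_force: [0.5, 0.1, -0.8]
gripper_width: 0.25
```

Call:
play_rows([
  {"offset": [0, 1.5, 0], "twist": 0, "grip": 0.25},
  {"offset": [0, 3, 0], "twist": 0, "grip": 0.25},
  {"offset": [0, 4.5, 0], "twist": 0, "grip": 0.25},
  {"offset": [0, 6, 0], "twist": 0, "grip": 0.25},
  {"offset": [0, 6, 0], "twist": 0, "grip": 0.25},
])

```text
time: 19.72
tool_pos: [0.5762, 0.0845, 0.3027]
tool_rot: [-0.001, 0.999, -0.033, 0.0]
contact_force: [0.1, 2.7, -0.0]
gripper_width: 0.249
```

```bash
python3 - <<'E'
from h import *
st()
near={"striker_tip":[.70,.08,.143],"leaf_mid":[.575,.09,.087]}
pts(list(near),2,{k:np.array(v) for k,v in near.items()},.04)
st()
E
```

```text
t 19.72 tcp [576.2  84.5 302.7] psi -3.84 q [-9.000e-04  9.994e-01 -3.350e-02  1.000e-04] F [ 0.1  2.7 -0. ] M [ 0.51 -0.06  0.  ] g 0.249 j [0.02 0.04 1.81 0.   1.3  1.65]
scene striker_tip 2 [701.7  81.6 136.7] sd [0.  0.8 0.4]
scene leaf_mid 2 [578.   91.5  85. ] sd [0.6 0.6 0.7]
t 20.32 tcp [576.2  84.5 302.7] psi -3.82 q [-5.000e-04  9.994e-01 -3.330e-02  0.000e+00] F [-0.   5.2  0.7] M [ 0.86 -0.03  0.09] g 0.249 j [0.02 0.04 1.81 0.   1.3  1.65]
```

The latch holds: a 5 N tug moved the striker only about 4 mm. I'll push the leaf back onto the strip, centre the fingers, open and withdraw upward.

Call:
play_rows([
  {"offset": [0, -4, 0], "twist": 0, "grip": 0.25},
  {"offset": [0, -8, 0], "twist": 0, "grip": 0.25},
  {"offset": [0, -12, 0], "twist": 0, "grip": 0.25},
  {"offset": [0, -15.5, 0], "twist": 0, "grip": 0.25},
  {"offset": [0, -15.5, 0], "twist": 0, "grip": 0.25},
])

```text
time: 20.73
tool_pos: [0.5772, 0.0994, 0.3026]
tool_rot: [0.001, 0.999, -0.033, -0.0]
contact_force: [-1.0, -3.6, 0.3]
gripper_width: 0.25
```

Call:
play_rows([
  {"offset": [0, 3, 0], "twist": 0, "grip": 0.25},
  {"offset": [0, 6, 0], "twist": 0, "grip": 0.25},
  {"offset": [0, 6, 0], "twist": 0, "grip": 0.45},
  {"offset": [0, 6, -2], "twist": 0, "grip": 0.6},
  {"offset": [0, 6, -10], "twist": 0, "grip": 0.6},
])

```text
time: 21.15
tool_pos: [0.5763, 0.0935, 0.3115]
tool_rot: [-0.0, 0.999, -0.034, -0.001]
contact_force: [0.5, -0.4, -0.6]
gripper_width: 0.599
```

Call:
play_rows([
  {"offset": [0, 0, -30], "twist": 0, "grip": 0.6},
  {"offset": [0, 0, -70], "twist": 0, "grip": 0.6},
  {"offset": [0, 0, -110], "twist": 0, "grip": 0.6},
  {"offset": [0, 0, -140], "twist": 0, "grip": 0.6},
  {"offset": [0, 0, -140], "twist": 0, "grip": 0.6},
])

```text
time: 21.57
tool_pos: [0.5776, 0.0937, 0.4633]
tool_rot: [-0.001, 0.999, -0.033, 0.008]
contact_force: [0.2, -0.7, 0.7]
gripper_width: 0.601
```

```bash
python3 - <<'E'
from h import *
st()
near={"striker_tip":[.70,.085,.143],"leaf_mid":[.575,.09,.087],"latch_seat":[.682,.086,.143],"socket_low":[.472,.097,.027],"socket_high":[.472,.097,.122]}
pts(list(near),3,{k:np.array(v) for k,v in near.items()},.04)
st()
f=np.mean([manip.grab_frame("scene").astype(float) for _ in range(3)],0).astype(np.uint8)
t=manip.grab_frame("top")
a=cv2.resize(f[215:295,375:445],None,fx=6,fy=6,interpolation=cv2.INTER_CUBIC)
b=cv2.resize(t[155:285,185:245],(0,0),fx=3.7,fy=3.7,interpolation=cv2.INTER_CUBIC)[:480]
cv2.imwrite("pics/s5.png",np.hstack([a,b]));cv2.imwrite("pics/s5full.png",f)
E
```

```text
t 21.57 tcp [577.6  93.7 463.3] psi -3.82 q [-6.000e-04  9.994e-01 -3.340e-02  7.800e-03] F [ 0.2 -0.7  0.7] M [ 0.02 -0.05  0.02] g 0.601 j [ 0.03 -0.07  1.64  0.    1.56  1.67]
scene striker_tip 3 [702.4  87.5 138. ] sd [1.5 1.4 1. ]
scene leaf_mid 3 [579.   91.8  83.7] sd [3.2 1.1 0.4]
scene latch_seat 3 [683.1  86.1 141.9] sd [1.3 1.2 1.7]
scene socket_low 3 [474.1 100.1  27.2] sd [1.7 1.2 1.1]
scene socket_high 3 [473.4  99.6 118.8] sd [0.3 0.7 1.2]
top striker_tip 3 [699.4  86.  139.9] sd [1.2 1.4 0.4]
top leaf_mid 3 [575.2  90.   85. ] sd [1.7 1.6 2.1]
top latch_seat 3 [681.   87.2 144.3] sd [1.2 0.9 1.1]
top socket_low 3 [468.   95.3  30.8] sd [1.4 0.7 1.2]
top socket_high 3 [467.1  97.3 121.8] sd [1.  2.4 0.6]
t 23.37 tcp [576.8  93.6 452.7] psi -3.83 q [-0.      0.9994 -0.0335 -0.    ] F [-0.3  0.2 -0.2] M [-0.    0.05 -0.05] g 0.603 j [ 0.03 -0.07  1.65  0.    1.56  1.67]
```

View pics/s5.png

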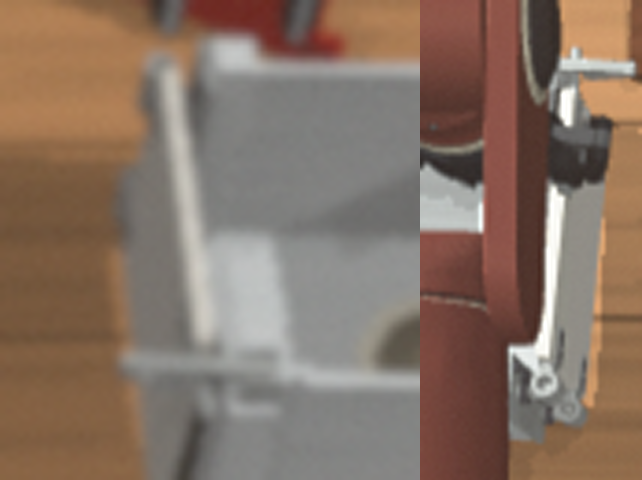

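The leaf stands shut and free of the gripper, its striker under the latch arm (about crop (205,362)), and the sockets are on their pintles in both views. I'll hand it in.

```bash
python3 -c "
from plant import manip
manip.job_done()"
```

```text
the job is handed in; nothing more can be done
```

The gate leaf is hung, shut and latched, and I handed the job in at about 23.5 s with the gripper open and well clear of it.

- **Hanging:** I took the large white leaf from the rack. The pintles stood about 4 mm off the mark in x and 2–3 mm in y. Lowering in small steps, I felt about 3 N sideways at most. The leaf came to rest at the expected height with about 8 N upward, well under 35 N.
- **Shutting:** I opened the fingers to a loose cage and swung the leaf shut with about 11 N at most on the rubber strip. A 5 N tug the other way moved the striker only about 4 mm, so the latch holds. I then pushed it back onto the strip and let go.
- **Last checks:** The striker tip reads y = 86–87.5 mm, against 86–87 mm for the latch seat. The socket mouths read about 27–31 mm and 119–122 mm high, where 27 and 122 mm is home. The latch arm looks down, at the same pixel as before the swing.
- **Disagreements:** The two cameras differ by up to 6 mm in x, beyond their stated error. The striker reads about 4–5 mm below the seat, roughly the permitted 4 mm sag.
- **Not checked:** I did not look at the bowl, knife and shells again at the end; the arm kept clear of them.

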